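Release the lid of the stall's vacuum sealer

ROBOT

A 6-joint arm with a two-finger parallel gripper is mounted at the origin on the work surface. World frame = base frame: x ahead of the robot, y to its left, z up, the work surface at z = 0. Lengths are in m, angles in rad, forces in N, time in s.
With the tool pointing down it reaches from about 0.35 to 0.975 m from the base axis. Payload 4.9 kg.
Tool frame: the origin (TCP) lies at the very end of the fingers, on their centre line; the grasp point (between the pads) lies 19 mm behind it; z points along the fingers, y is the line along which they close (so a half turn about z gives the same grasp; the last joint's range is limited). The gripper opens to 85 mm and grips with 20 to 120 N. Pads are 22 mm wide; open, the fingers measure 114 mm over their backs; the gripper's body (76 mm by 85 mm) begins 54 mm behind the grasp point. The pads swing forward as they close: fully open they stand 13 mm farther back than shut.
Start: joints at [-1.282, 0.053, 1.613, -0, 1.476, -0.119], TCP at [0.248, -0.574, 0.211] pointing down, gripper open.
Joint ranges: [-3.01, 3.01], [-1.01, 2.22], [0.06, 2.58], [-1.02, 4.17], [0.09, 2.62], [-3.14, 3.14]. Speed limits (rad/s): [2.57, 2.57, 3.14, 3.14, 3.14, 3.14].

INTERFACE

Orientations are given as a rotation vector (axis times angle).
In Python, from station import ctrl, imaging gives the robot as it stands.
- The arm moves only by the tool play_rows, never from a script. Its argument "series" is a list of rows, each a list of 3 entries, a list of its own where there are three numbers: the opening, from 0 (shut) to 1 (fully open), then the shift along the tool's x, y, z each as a share of 0.05 m, from -1 to 1, then the turn, a rotation vector about the tool's x, y, z each as a share of 8 degrees, from -1 to 1. In form: [[grip, [dx, dy, dz], [ax, ay, az]], ...]. A call has 1 to 8 rows; each row shifts and turns the commanded pose from where the row before left it, along the tool's axes as they then stand; what a row does not reach is not made up. A row lasts 1/8 s, in which the tool goes at most 62.5 mm and 10.7 degrees, less where a joint would pass 70% of its speed; a pose out of reach is approached as far as the arm can. A call with a number of a shift or a turn outside -1 to 1 is refused whole. A call with a gripper value outside its range is refused whole. The fingers move at their own pace and stop on an object; "force" is the grip in N (left out, the last holds). Time passes only in rows, so rows that do not move let the fingers close. It gives the time, the measured TCP pose, the force, the opening and the grip force at its end, in the units of the state.
- ctrl.get_obs(): the state, without advancing time (a new reading comes with each control period).
- imaging.get_image(name): name is "scene" or "top"; returns a dict with "color" (384x512x3 uint8, blue, green, red), "fx", "fy", "cx", "cy" (pixels), "extrinsics" (4x4, takes a point from world to camera coordinates). Camera axes: x right, y down, z forward; pixel columns grow to the right and rows downward; lengths in m; the calibration is good to about 2 mm. A picture is of the moment at which its call begins. There is no depth.
- ctrl.finish_job(): hands the job in; it is judged then, once.
The state is a dict: "t": time; "q": joint angles; "dq": joint speeds; "effort": joint torques, N m; "tool_pos": TCP position; "tool_rot": TCP orientation; "contact_force": force on the tool from outside, world axes, zero at the start; "wrist_torque": the same for the moment, N m; "opening": finger opening in m; "grip_force": force on a finger pad.
Only numpy, scipy, OpenCV 4.12 (cv2) and the standard library are available. Lean on these libraries where they do the work, as an engineer would, in place of code of your own. Each camera call takes 0.05 s, during which the arm holds its last target. There are 200 camera calls.

TASK

The cheese pack is done, so open the vacuum sealer. Somewhere along the flat black strip on its front is the lid release, a flush button of the same black sunk in the strip and hard to see: feel for it, press it in with the fingertips until the catch lets go and the lid springs up by itself, then take the hand away. Do not push or pry at the lid, and leave the jam jars and the cheese standing where they are.

Things in the scene. Friction and masses are not known exactly. Their poses are not given: they have to be found in the camera images.
- sealer: White countertop vacuum sealer, fixed, 200 mm deep (x) by 420 mm wide (y) by 96 mm high. Origin: centre of its underside, on the counter. Its -x side (towards the robot at yaw 0) is the front with the controls; its y axis runs along the black strip; z is up. The lid covers the rear part, from 26 mm in front of the origin to the back.
- strip_mid (a point): Middle of the visible part of the flat, level, rigid black strip, on its top surface (62 mm in front of the sealer's origin, 75 mm above the counter). The visible strip is 194 mm long (sealer's y) by 64 mm wide (x). White end covers stand 5 mm above it at both ends; the lid's front edge is 36 mm behind its centre line.
- release (a joint): How far the lid release is in, m: 0 out, 0.006 fully in, lets the lid go at 0.004. Sprung: moves from 1 N, lets go at 3 N, fully in at 5 N, comes back out. A black cap, top 2 mm below the strip's surface, in a straight-sided opening 46 mm (sealer's y) by 38 mm (x), centred on the strip's centre line, its centre anywhere within 55 mm either way (y) of strip_mid.
- lid_angle (a joint): Opening angle of the lid about its rear hinge, rad: 0 shut and latched, 0.35 fully sprung up. A spring lifts it as soon as the catch lets go; until then it cannot be opened.
- lid: White lid frame with a smoked window. Origin on its hinge axis, 84 mm above the counter, 88 mm behind the sealer's origin. Its front edge (420 mm along y) is 114 mm in front of the hinge; it springs up about 40 mm there, swinging up and back, away from the strip.
- jar_red_mid (a point): Jam jar with a red cap, 76 mm across, 97 mm tall, standing loose on the counter at one end of the sealer; the point is half-way up its axis. To be left alone.
- jar_green_mid (a point): The same kind of jar with a green cap, at the other end of the sealer. To be left alone.
- cheese_mid (a point): Small smoked cheese, a golden-brown barrel 66 mm across and 60 mm tall, standing loose on the counter in front of the sealer; the point is half-way up its axis. To be left alone.

How it is judged:
On the way:
1. the release is pressed in to the point where the catch lets go, with the lid still shut until then (value of joint release above 0.003 m and value of joint lid_angle below 0.15 rad).
At the end, for the whole second after the job is handed in: The lid stands sprung up (over 0.28 rad) and at rest, the release has come back out (under 1.5 mm in), and both jars and the cheese stand within 20 mm of where they were (value of joint lid_angle above 0.28 rad and velocity of joint lid_angle below 0.1 rad/s and value of joint release below 0.0015 m and distance of each of jar_red_mid, jar_green_mid, cheese_mid from where it was at the start of the episode below 0.02 m); the robot touches nothing.
It fails at once if the fingers push or pry at the lid (over 8 N) (contact force between the fingers and lid above 8 N).
It fails at once if a jar or the cheese is lifted, tipped or shoved (over 30 mm) (distance of any of jar_red_mid, jar_green_mid, cheese_mid from where it was at the start of the episode above 0.03 m or angle between any of jar_red_mid, jar_green_mid, cheese_mid's own z axis and vertical above 0.4 rad).
It also fails if it takes over 51 s, if anything falls off the work surface, if the arm or the gripper's body presses on something with over 40 N, if the wrist force passes 120 N, or if a joint passes its speed limit or range.

## Working session

There is one attempt and no reset: what is moved stays moved. The work goes in short steps, Python scripts to look and compute and a tool call to move; the robot and the scene stay as the last step left them, time stands still between calls to the robot, and variables do not carry over. Pictures are saved under pics/ and viewed, at most 10 in all, crops included, and the job is handed in when it is done.

Besides the shell and the picture viewer there is one more tool, called after "Request:" as name([rows], argument=value, ...), one row to a line, values as JSON. play_rows: Moves the arm, as the interface text tells. Shift numbers are shares of 0.05 m and turn numbers shares of 8 degrees, none past 1 either way. Its arguments: {"type":"object","properties":{"series":{"type":"array"},"force":{"type":"number"}},"required":["series"]}

```bash
mkdir -p pics; python3 - <<'E'
from station import ctrl, imaging
import cv2, numpy as np, pickle
d={}
for n in("scene","top"):
    d[n]=imaging.get_image(n); cv2.imwrite(f"pics/{n}0.png",d[n]["color"])
    print(n,d[n]["fx"],d[n]["cx"],d[n]["cy"],np.round(d[n]["extrinsics"],3).tolist())
pickle.dump(d,open("im0.pkl","wb"))
o=ctrl.get_obs();print({k:np.round(v,3).tolist() for k,v in o.items()})
E
```

```text
scene 351.4010590827886 252.6908578802599 189.42662704771172 [[0.329, 0.944, 0.002, -0.21], [0.816, -0.283, -0.504, -0.417], [-0.476, 0.168, -0.863, 1.376], [0.0, 0.0, 0.0, 1.0]]
top 353.91281976957407 250.28014181595296 192.25104241318 [[-0.09, -0.996, 0.001, 0.074], [-0.973, 0.088, -0.211, 0.586], [0.21, -0.02, -0.977, 0.815], [0.0, 0.0, 0.0, 1.0]]
{'t': 0.1, 'q': [-1.282, 0.053, 1.614, 0.0, 1.476, -0.119], 'dq': [-0.001, -0.001, -0.002, 0.0, 0.003, -0.0], 'effort': [0.001, -39.49, -37.136, -0.0, 0.004, -0.0], 'tool_pos': [0.248, -0.573, 0.21], 'tool_rot': [-3.075, -0.636, 0.0], 'contact_force': [0.012, -0.425, -0.143], 'wrist_torque': [0.06, -0.026, -0.039], 'grip_force': 0.0, 'opening': 0.086}
```

View pics/top0.png

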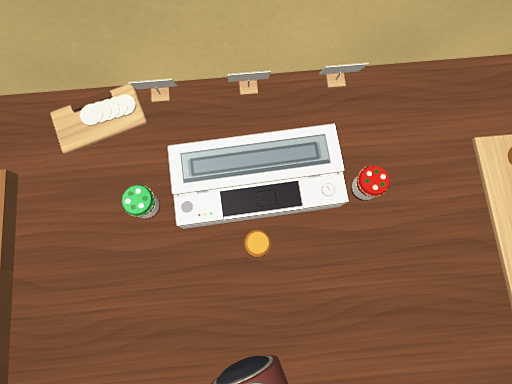

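View pics/scene0.png

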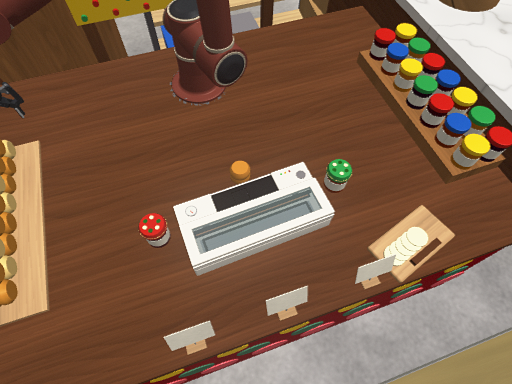

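The top view shows the strip around (261,199) with a faint outline near (267,198); the cheese is at (257,243), and the jars are at (138,200) and (373,182). Next I'll measure the strip and enhance its contrast.

```bash
cat > h.py <<'E'
import cv2, numpy as np
def ray(d,uv,z):
    E=np.array(d["extrinsics"]);R,t=E[:3,:3],E[:3,3];c=-R.T@t
    v=R.T@np.array([(uv[0]-d["cx"])/d["fx"],(uv[1]-d["cy"])/d["fy"],1.])
    return c+v*(z-c[2])/v[2]
def strip(d,roi):
    x0,y0,x1,y1=roi
    m=(d["color"].max(2)<60).astype(np.uint8);k=np.zeros_like(m);k[y0:y1,x0:x1]=m[y0:y1,x0:x1]
    k=cv2.morphologyEx(k,cv2.MORPH_CLOSE,np.ones((5,5),np.uint8))
    c=max(cv2.findContours(k,0,2)[0],key=cv2.contourArea)
    P=np.array([ray(d,p,.075)[:2] for p in c[:,0].astype(float)],np.float32)
    return c,cv2.minAreaRect(P)
E
python3 - <<'E'
from h import *; import pickle
D=pickle.load(open("im0.pkl","rb"))
for n,roi in(("top",(205,170,315,225)),("scene",(200,165,290,220))):
    d=D[n];c,r=strip(d,roi);print(n,cv2.boundingRect(c),r,np.round(cv2.boxPoints(r),4).tolist())
for nm,uv,z in(("cheese",(257,243),.06),("green",(138,199),.097),("red",(374,181),.097)):print(nm,ray(D["top"],uv,z).round(3))
a=D["top"]["color"][178:220,215:308].astype(float);a=np.clip((a-10)*5,0,255).astype(np.uint8)
b=D["scene"]["color"][170:215,205:285].astype(float);b=np.clip((b-10)*5,0,255).astype(np.uint8)
b=cv2.resize(b,(93,52))
cv2.imwrite("pics/z.png",cv2.resize(np.vstack([a,b]),None,fx=6,fy=6,interpolation=cv2.INTER_CUBIC))
E
```

```text
top (220, 181, 82, 35) ((0.5714218616485596, -0.002122439444065094), (0.060717977583408356, 0.19150079786777496), 3.032527446746826) [[0.5360000133514404, 0.09189999848604202], [0.5461999773979187, -0.09929999709129333], [0.6068000197410583, -0.09610000252723694], [0.5967000126838684, 0.09510000050067902]]
scene (212, 176, 66, 35) ((0.5675932168960571, -0.00019044429063796997), (0.054369159042835236, 0.19050435721874237), 2.9225659370422363) [[0.5356000065803528, 0.09359999746084213], [0.5453000068664551, -0.09669999778270721], [0.5996000170707703, -0.09390000253915787], [0.589900016784668, 0.09629999846220016]]
cheese [0.465 0.016 0.06 ]
green [0.591 0.288 0.097]
red [ 0.584 -0.276  0.097]
```

View pics/z.png

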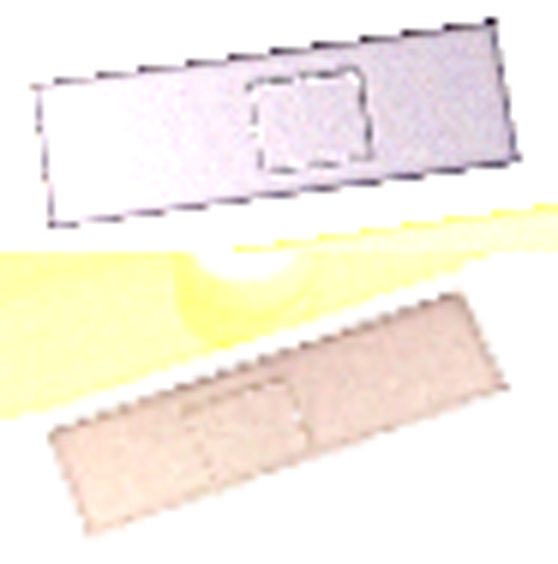

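The outline in the strip measures about 46 x 38 mm, centred at top pixel (266.8,198), and shows in both views. Next I'll compute the moves to it.

```bash
cat >> h.py <<'E'
from scipy.spatial.transform import Rotation as Rn
T=np.array([0.0,0.0,0.0]); YAW=np.deg2rad(3.03)
def plan(target,o):
    R=Rn.from_rotvec(o["tool_rot"]);y=YAW
    c=[Rn.from_matrix(np.array([[s*np.cos(y),s*np.sin(y),0],[s*np.sin(y),-s*np.cos(y),0],[0,0,-1]]).T.copy().T) for s in(1,-1)]
    g=min(((R.inv()*k).as_rotvec() for k in c),key=np.linalg.norm)
    print("R",R.as_matrix().round(3).tolist());print("turn/8deg",(g/np.deg2rad(8)).round(3))
    dp=np.array(target)-o["tool_pos"]
    print("shift/50mm now",(R.inv().apply(dp)/.05).round(3),"after turn",((R*Rn.from_rotvec(g)).inv().apply(dp)/.05).round(3))
E
python3 - <<'E'
from h import *; import pickle; from station import ctrl
D=pickle.load(open("im0.pkl","rb"))
a=ray(D["top"],(215+311/6-.5,178+120/6-.5),.075);b=ray(D["scene"],(205+245/6*80/93,170+(430/6-42)*45/52),.075)
print(a.round(4),b.round(4))
plan([a[0],a[1],.12],ctrl.get_obs())
E
```

```text
[ 0.5715 -0.0166  0.075 ] [ 0.5739 -0.0165  0.075 ]
R [[0.918, 0.397, -0.001], [0.397, -0.918, 0.002], [0.0, -0.002, -1.0]]
turn/8deg [-1.400e-02  1.000e-03  2.542e+00]
shift/50mm now [10.359 -7.647  1.82 ] after turn [  7.055 -10.774   1.802]
```

Request:
play_rows([
  [0,[0,0,0],[0,0,0.85]],
  [0,[0,0,0],[0,0,0.85]],
  [0,[0,0,0],[0,0,0.84]],
  [0,[0.5,-0.77,0],[0,0,0]],
  [0,[0.5,-0.77,0],[0,0,0]],
  [0,[0.5,-0.77,0],[0,0,0]],
  [0,[0.5,-0.77,0],[0,0,0]],
  [0,[0.5,-0.77,0],[0,0,0]],
], force=40)

```text
t: 1.1
tool_pos: [0.3628, -0.3733, 0.2108]
tool_rot: [-3.14, -0.083, 0.001]
contact_force: [0.7, -0.5, -0.2]
opening: 0.0
grip_force: 0.0
```

Request:
play_rows([
  [0,[0.5,-0.77,0],[0,0,0]],
  [0,[0.5,-0.77,0],[0,0,0]],
  [0,[0.5,-0.77,0],[0,0,0]],
  [0,[0.5,-0.77,0],[0,0,0]],
  [0,[0.5,-0.77,0],[0,0,0]],
  [0,[0.5,-0.77,0],[0,0,0]],
  [0,[0.5,-0.77,0],[0,0,0]],
  [0,[0,0,0],[0,0,0]],
])

```text
t: 2.1
tool_pos: [0.5234, -0.0941, 0.2107]
tool_rot: [-3.14, -0.09, 0.002]
contact_force: [-0.0, -0.3, 0.1]
opening: -0.0002
grip_force: 0.0
```

```bash
python3 - <<'E'
from h import *; from station import ctrl
o=ctrl.get_obs();print(o["t"],o["tool_pos"],o["contact_force"],o["opening"])
plan([.569,-.0165,.085],o)
E
```

```text
2.1 [ 0.52338768 -0.09408647  0.21066898] [-0.02460372 -0.2868046   0.09834212] -0.0002486799175371411
R [[0.998, 0.057, -0.001], [0.057, -0.998, 0.001], [-0.001, -0.001, -1.0]]
turn/8deg [-0.005  0.007  0.033]
shift/50mm now [ 1.002 -1.495  2.514] after turn [ 0.993 -1.501  2.513]
```

Request:
play_rows([
  [0,[0.5,-0.75,0],[0,0,0.03]],
  [0,[0.5,-0.75,0],[0,0,0]],
  [0,[0,0,0.8],[0,0,0]],
  [0,[0,0,0.8],[0,0,0]],
  [0,[0,0,0.6],[0,0,0]],
  [0,[0,0,0.25],[0,0,0]],
  [0,[0,0,0],[0,0,0]],
  [0,[0,0,0],[0,0,0]],
])

```text
t: 3.1
tool_pos: [0.5701, -0.0195, 0.0906]
tool_rot: [3.14, 0.076, 0.004]
contact_force: [0.5, 0.7, 0.8]
opening: -0.0
grip_force: 0.0
```

```bash
python3 - <<'E'
from h import *; from station import ctrl, imaging
o=ctrl.get_obs();print(o["t"],o["tool_pos"],o["contact_force"])
plan([.569,-.0165,.067],o)
a=imaging.get_image("top")["color"][150:250,200:320];b=imaging.get_image("scene")["color"][130:230,190:310]
cv2.imwrite("pics/z2.png",cv2.resize(np.hstack([a,b]),(800,334),interpolation=cv2.INTER_CUBIC))
E
```

```text
3.1 [ 0.57013741 -0.01949935  0.0905752 ] [0.5290784  0.66659265 0.75239873]
R [[0.999, 0.049, 0.003], [0.049, -0.999, -0.001], [0.003, 0.001, -1.0]]
turn/8deg [ 0.005 -0.019 -0.031]
shift/50mm now [-0.021 -0.061  0.471] after turn [-0.02  -0.061  0.472]
```

View pics/z2.png

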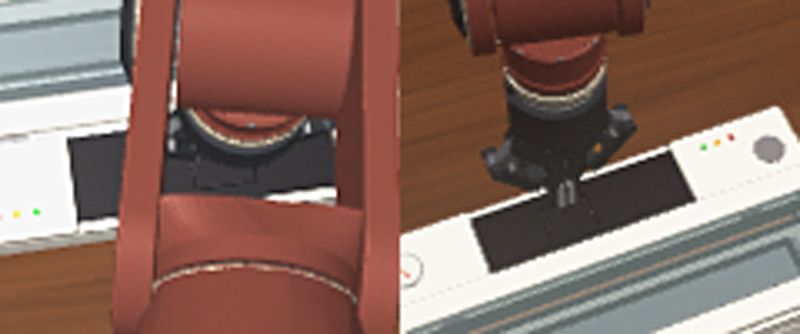

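The right half shows the closed fingertips at about (567,200), just above the strip over the outline. I'll go down gently and watch the force.

Request:
play_rows([
  [0,[-0.02,-0.06,0.2],[0,0,-0.03]],
  [0,[0,0,0.08],[0,0,0]],
  [0,[0,0,0.04],[0,0,0]],
  [0,[0,0,0],[0,0,0]],
])

```text
t: 3.7
tool_pos: [0.5677, -0.016, 0.0725]
tool_rot: [-3.14, -0.084, 0.001]
contact_force: [-0.7, 0.3, -0.7]
opening: 0.0001
grip_force: 0.0
```

The tip is below the strip surface with no force, so it is in the opening. Now I'll press.

Request:
play_rows([
  [0,[0,0,0.03],[0,0,0]],
  [0,[0,0,0.03],[0,0,0]],
  [0,[0,0,0],[0,0,0]],
])

```text
t: 4.08
tool_pos: [0.5678, -0.0161, 0.0697]
tool_rot: [-3.14, -0.083, 0.0]
contact_force: [-0.2, 0.4, -0.2]
opening: -0.0002
grip_force: 0.0
```

Request:
play_rows([
  [0,[0,0,0.03],[0,0,0]],
  [0,[0,0,0.02],[0,0,0]],
  [0,[0,0,0],[0,0,0]],
])

```text
t: 4.45
tool_pos: [0.5678, -0.016, 0.0672]
tool_rot: [-3.14, -0.084, 0.0]
contact_force: [0.8, 0.7, -0.0]
opening: 0.0001
grip_force: 0.0
```

```bash
python3 - <<'E'
from h import *; from station import ctrl, imaging
o=ctrl.get_obs();print(o["t"],o["tool_pos"],o["contact_force"],o["wrist_torque"])
b=imaging.get_image("scene")["color"][130:280,160:360]
cv2.imwrite("pics/z3.png",cv2.resize(b,(800,600),interpolation=cv2.INTER_CUBIC))
E
```

```text
4.45 [ 0.56776269 -0.01602797  0.06717096] [ 0.75439161  0.73282081 -0.02940163] [ 0.03473074 -0.056984   -0.01424359]
```

View pics/z3.png

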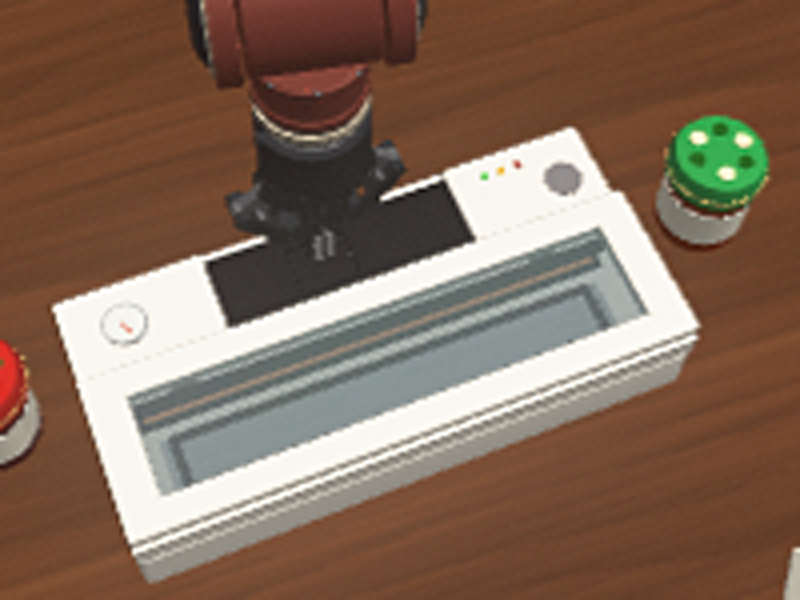

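The lid is still shut, and the fingertips at (325,245) sit over the strip with no contact force. I'll keep going down in small steps.

Request:
play_rows([
  [0,[0,0,0.02],[0,0,0]],
  [0,[0,0,0.02],[0,0,0]],
  [0,[0,0,0],[0,0,0]],
])

```text
t: 4.88
tool_pos: [0.5677, -0.016, 0.0651]
tool_rot: [-3.14, -0.083, 0.0]
contact_force: [0.4, -1.2, 0.8]
opening: 0.0001
grip_force: 0.0
```

Request:
play_rows([
  [0,[0,0,0.02],[0,0,0]],
  [0,[0,0,0.02],[0,0,0]],
  [0,[0,0,0],[0,0,0]],
])

```text
t: 5.25
tool_pos: [0.5678, -0.016, 0.0632]
tool_rot: [-3.14, -0.083, 0.0]
contact_force: [0.1, -0.2, -0.9]
opening: -0.0002
grip_force: 0.0
```

```bash
python3 - <<'E'
from h import *; from station import ctrl, imaging
o=ctrl.get_obs();d=imaging.get_image("scene");E=np.array(d["extrinsics"])
def pj(p):
    q=E[:3,:3]@p+E[:3,3];return np.array([d["fx"]*q[0]/q[2]+d["cx"],d["fy"]*q[1]/q[2]+d["cy"]])
x0,y0=215,165
im=np.clip(d["color"][y0:y0+50,x0:x0+66].astype(float)*3,0,255).astype(np.uint8)
im=cv2.resize(im,None,fx=12,fy=12,interpolation=cv2.INTER_CUBIC)
for z,c in((o["tool_pos"][2],(0,0,255)),(.075,(0,255,0)),(.085,(255,0,0))):
    p=np.array(o["tool_pos"]);p[2]=z;u=pj(p);print(z,u)
    cv2.circle(im,tuple(int(v) for v in (u-[x0,y0]+.5)*12),4,c,-1)
cv2.imwrite("pics/z4.png",im);print(o["contact_force"],o["effort"])
E
```

```text
0.06318663874118019 [239.73686838 195.86559438]
0.075 [239.61858374 193.91171299]
0.085 [239.51662406 192.22749517]
[ 0.07500666 -0.20701269 -0.88432167] [-4.18960961e-03 -3.58811295e+01 -3.33933592e+01 -5.26193548e-05
 -4.30818211e-03  2.82488418e-05]
```

View pics/z4.png

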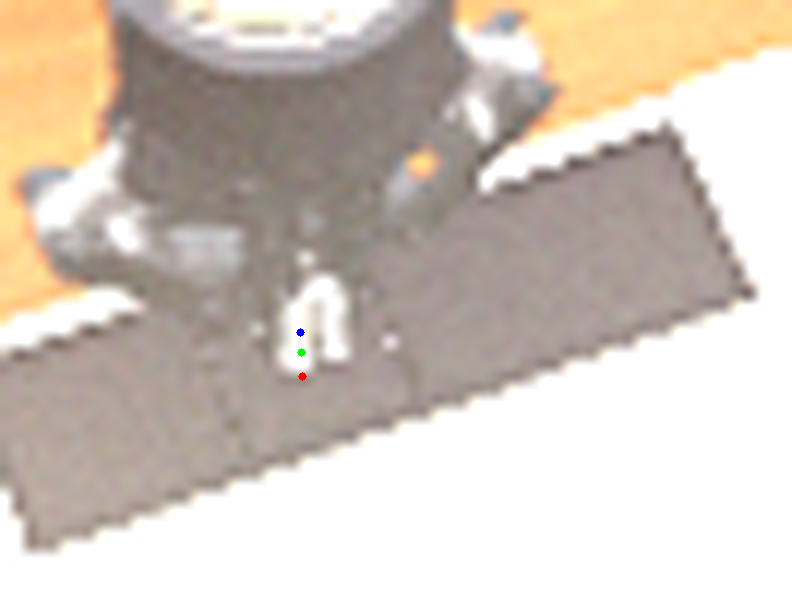

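The fingertips are inside the outline, but they look higher than the reported TCP suggests. I'll keep descending in small guarded steps.

Request:
play_rows([
  [0,[0,0,0.03],[0,0,0]],
  [0,[0,0,0.01],[0,0,0]],
  [0,[0,0,0],[0,0,0]],
])

```text
t: 5.68
tool_pos: [0.5678, -0.016, 0.0612]
tool_rot: [-3.14, -0.083, 0.0]
contact_force: [-0.3, 0.1, -0.5]
opening: -0.0
grip_force: 0.0
```

Request:
play_rows([
  [0,[0,0,0.03],[0,0,0]],
  [0,[0,0,0.01],[0,0,0]],
  [0,[0,0,0],[0,0,0]],
])

```text
t: 6.05
tool_pos: [0.5678, -0.016, 0.0592]
tool_rot: [-3.14, -0.083, 0.0]
contact_force: [-0.5, 0.2, -1.3]
opening: -0.0002
grip_force: 0.0
```

Request:
play_rows([
  [0,[0,0,0.03],[0,0,0]],
  [0,[0,0,0.01],[0,0,0]],
  [0,[0,0,0],[0,0,0]],
])

```text
t: 6.42
tool_pos: [0.5678, -0.016, 0.0572]
tool_rot: [-3.14, -0.083, 0.0]
contact_force: [0.9, -0.3, -0.2]
opening: -0.0001
grip_force: 0.0
```

Request:
play_rows([
  [0,[0,0,0.02],[0,0,0]],
  [0,[0,0,0.02],[0,0,0]],
  [0,[0,0,0],[0,0,0]],
])

```text
t: 6.8
tool_pos: [0.5677, -0.016, 0.0551]
tool_rot: [-3.14, -0.083, 0.0]
contact_force: [-1.0, -0.6, 0.5]
opening: -0.0001
grip_force: 0.0
```

```bash
python3 - <<'E'
from h import *; from station import ctrl, imaging
o=ctrl.get_obs();d=imaging.get_image("scene");E=np.array(d["extrinsics"])
def pj(p):
    q=E[:3,:3]@p+E[:3,3];return np.array([d["fx"]*q[0]/q[2]+d["cx"],d["fy"]*q[1]/q[2]+d["cy"]])
x0,y0=215,165
im=np.clip(d["color"][y0:y0+50,x0:x0+66].astype(float)*2,0,255).astype(np.uint8)
im=cv2.resize(im,None,fx=12,fy=12,interpolation=cv2.INTER_CUBIC)
for dx,z,c in((0,o["tool_pos"][2],(0,0,255)),(.011,o["tool_pos"][2],(0,255,0)),(.011,.075,(255,0,0))):
    p=np.array(o["tool_pos"]);p[2]=z;p[0]+=dx;u=pj(p);print(z,u)
    cv2.circle(im,tuple(int(v) for v in (u-[x0,y0]+.5)*12),4,c,-1)
cv2.imwrite("pics/z5.png",im);print(o["tool_pos"],o["contact_force"],o["effort"])
E
```

```text
0.05513805256050663 [239.80725949 197.16701284]
0.05513805256050663 [240.95307688 200.20877467]
0.075 [240.77339141 196.97920053]
[ 0.56773883 -0.01604211  0.05513805] [-1.01664739 -0.64185622  0.48941519] [-4.55262503e-03 -3.60643029e+01 -3.31238794e+01 -6.46020044e-05
 -4.41726646e-03  2.08587238e-06]
```

View pics/z5.png

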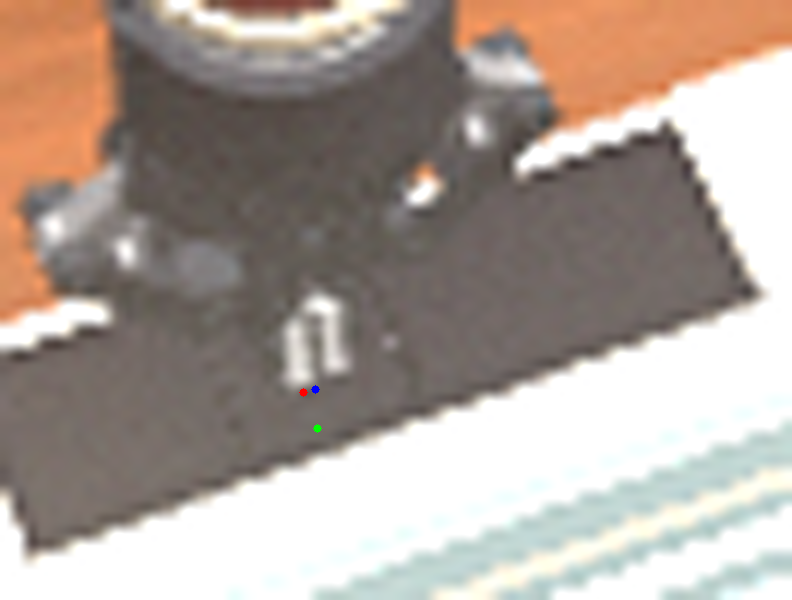

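The fingertips at (315,375) look to be about at strip height (blue mark), so the true tip sits some 15–20 mm behind the reported TCP. I'll continue down to contact.

Request:
play_rows([
  [0,[0,0,0.02],[0,0,0]],
  [0,[0,0,0.02],[0,0,0]],
  [0,[0,0,0],[0,0,0]],
])

```text
t: 7.22
tool_pos: [0.5678, -0.016, 0.0532]
tool_rot: [-3.14, -0.083, 0.0]
contact_force: [-0.8, -0.5, 0.4]
opening: 0.0002
grip_force: 0.0
```

Request:
play_rows([
  [0,[0,0,0.02],[0,0,0]],
  [0,[0,0,0.02],[0,0,0]],
  [0,[0,0,0],[0,0,0]],
])

```text
t: 7.6
tool_pos: [0.568, -0.0161, 0.0515]
tool_rot: [3.14, 0.083, 0.0]
contact_force: [-1.7, 0.5, 1.8]
opening: -0.0
grip_force: 1.1
```

Contact at last, at about 1.8 N. I'll press on in small steps.

Request:
play_rows([
  [0,[0,0,0.02],[0,0,0]],
  [0,[0,0,0],[0,0,0]],
])

```text
t: 7.85
tool_pos: [0.568, -0.0161, 0.0504]
tool_rot: [3.14, 0.083, 0.0]
contact_force: [-0.3, -0.2, 3.5]
opening: -0.0001
grip_force: 1.4
```

Request:
play_rows([
  [0,[0,0,0.02],[0,0,0]],
  [0,[0,0,0],[0,0,0]],
])

```text
t: 8.1
tool_pos: [0.568, -0.0161, 0.0493]
tool_rot: [3.14, 0.083, 0.0]
contact_force: [-1.4, -0.3, 4.3]
opening: -0.0003
grip_force: 1.7
```

Request:
play_rows([
  [0,[0,0,0.02],[0,0,0]],
  [0,[0,0,0],[0,0,0]],
])

```text
t: 8.35
tool_pos: [0.568, -0.0161, 0.0484]
tool_rot: [-3.14, -0.083, -0.0]
contact_force: [-1.4, -0.2, 4.0]
opening: -0.0005
grip_force: 2.0
```

```bash
python3 - <<'E'
from h import *; from station import ctrl, imaging; import pickle
o=ctrl.get_obs();print(o["tool_pos"],o["contact_force"])
d=imaging.get_image("scene")["color"];r=pickle.load(open("im0.pkl","rb"))["scene"]["color"]
print("lid region diff",np.abs(d[205:265,190:335].astype(int)-r[205:265,190:335]).mean())
E
```

```text
[ 0.56799676 -0.01605237  0.0484036 ] [-1.40252843 -0.18962202  3.95496051]
lid region diff 14.41007662835249
```

Request:
play_rows([
  [0,[0,0,-0.2],[0,0,0]],
  [0,[0,0,-0.4],[0,0,0]],
  [0,[-0.2,0,-0.8],[0,0,0]],
  [0,[-0.4,0,-0.8],[0,0,0]],
  [0,[-0.6,0.4,-0.8],[0,0,0]],
  [0,[-0.7,0.8,0],[0,0,0]],
  [0,[-0.7,0.8,0],[0,0,0]],
  [0,[-0.7,0.8,0],[0,0,0]],
])

```text
t: 9.4
tool_pos: [0.4096, -0.1656, 0.1998]
tool_rot: [3.139, 0.085, 0.003]
contact_force: [0.6, -0.6, -0.5]
opening: 0.0004
grip_force: 0.0
```

Request:
play_rows([
  [0,[0,0.8,0],[0,0,0]],
  [0,[0,0.8,0],[0,0,0]],
  [0,[0,0.8,0],[0,0,0]],
  [0,[0,0,0],[0,0,0]],
  [0,[0,0,0],[0,0,0]],
  [0,[0,0,0],[0,0,0]],
])

```text
t: 10.15
tool_pos: [0.417, -0.2835, 0.1986]
tool_rot: [3.14, 0.085, 0.001]
contact_force: [0.9, -0.6, -0.4]
opening: 0.0005
grip_force: 0.0
```

```bash
python3 - <<'E'
from h import *; from station import ctrl, imaging
o=ctrl.get_obs();print(o["tool_pos"],o["contact_force"])
a=imaging.get_image("top")["color"][100:300,100:420];b=imaging.get_image("scene")["color"][110:310,80:400]
cv2.imwrite("pics/z6.png",cv2.resize(np.vstack([a,b]),(480,600),interpolation=cv2.INTER_CUBIC))
E
```

```text
[ 0.4170149  -0.28348254  0.19860843] [ 0.94243503 -0.62556314 -0.38411451]
```

View pics/z6.png

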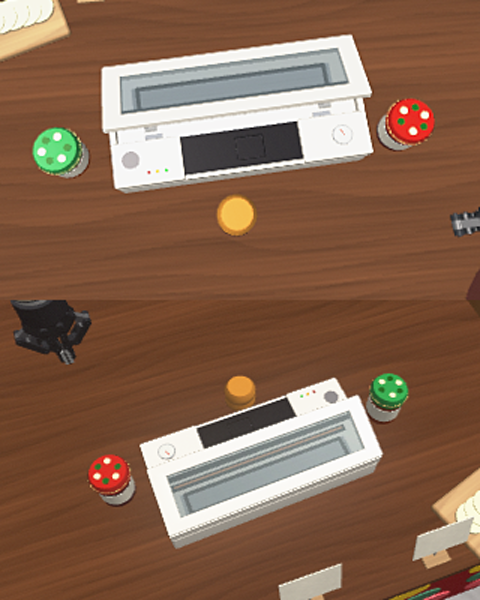

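The lid is sprung up: its front edge is raised and the latches show at (152,130) and (322,107). The jars at (57,150) and (410,121) and the cheese at (237,215) are where they were, and the hand is clear. I'll hand the job in.

```bash
python3 -c "
from station import ctrl
print(ctrl.finish_job())"
```

```text
the job is handed in; nothing more can be done
None
```

I pressed the release in and the lid sprang up; the hand is clear, the last picture shows the jars and cheese where they were, and the job was handed in at about 10 s (no verdict was returned).

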